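Clamp the small jar in the sprung jar clamp

ROBOT

A 6-joint arm with a two-finger parallel gripper is mounted at the origin on the work surface. World frame = base frame: x ahead of the robot, y to its left, z up, the work surface at z = 0. Lengths are in m, angles in rad, forces in N, time in s.
With the tool pointing down it reaches from about 0.4 to 0.825 m from the base axis. Payload 7 kg.
Tool frame: the origin (TCP) lies at the centre of the arm's flange, where the gripper is bolted on; the fingertips stand 178 mm ahead of it and the grasp point (between the pads) lies 159 mm ahead of it (arm.tip_reach is the distance from the TCP to the fingertips, in m); z points along the fingers, y is the direction in which the jaws open and shut (so a half turn about z gives the same grasp; the last joint's range is limited). The gripper opens to 88 mm and grips with 3 to 60 N. Pads are 19 mm wide; open, the fingers measure 130 mm over their backs; the gripper's body (78 mm by 193 mm) begins 47 mm behind the grasp point.
Start: joints at [1.458, 0.359, 0.012, 0, -1.224, -0.288], TCP at [0.263, 0.621, 0.405] pointing down, gripper open.
Joint ranges: [-3.07, 3.07], [-1.43, 2.12], [-1.02, 1.25], [-3.03, 1.67], [-3.05, -0], [-3.03, 3.03]. Speed limits (rad/s): [2.39, 2.39, 3.01, 3.14, 3.14, 3.14].

INTERFACE

Orientations are given as [roll, pitch, yaw] about the fixed x, y, z axes, in that order (R = Rz(yaw) Ry(pitch) Rx(roll)).
In Python, from station import arm gives the robot as it stands.
- The arm moves only by the shell command python3 -m inch 'ROWS' [OPENING] [FORCE]. ROWS is JSON, a list that holds one entry, the list of rows, each a list of 6 numbers: the shift along the world's x, y, z in units of 200 mm (1.0 is 200 mm), then the turn, a rotation vector about the world's x, y, z in units of 180 degrees (1.0 is 180 degrees). A call has 1 to 8 rows; each row is the pose to reach, as a shift and turn from the pose commanded when the call began, turning the shorter way round; what a row does not reach only later rows make up. A row lasts 1/8 s, in which the tool goes at most 62.5 mm and 10.7 degrees, less where a joint would pass 70% of its speed; a pose out of reach is approached as far as the arm can. A call with a number of a shift or a turn outside -1 to 1 is refused whole. A call with a gripper value outside its range is refused whole. OPENING is the finger opening in mm, from 0 to 87.6, set as the call begins (- or left out, the last holds). The fingers move at their own pace and stop on an object; FORCE is the grip in N (left out, the last holds). Time passes only in rows, so rows that repeat a pose let the fingers close. It gives the time, the measured TCP pose, the force and the opening at its end, in the units of the state.
- arm.get_state(): the state, without advancing time (a new reading comes with each control period).
- arm.grab_frame(name): name is "scene" or "top" or "wrist"; returns the picture (480x640x3 uint8, blue, green, red); there is no depth.
- arm.camera_params(name): a dict with "vertical_fov" (degrees; the focal length in pixels is half the picture's height over the tangent of half this angle, whatever the lens; pixels are square), "cx", "cy" (the principal point, pixels), "pose" (4x4, takes a point from camera to world coordinates). Camera axes: x right, y down, z forward; pixel columns grow to the right and rows downward; lengths in m; the calibration is good to about 2 mm. A picture is of the moment at which its call begins: read the wrist's pose just before it. camera_params takes no time and is no camera call; for the wrist camera it gives the pose at the moment of the call.
- arm.job_done(): hands the job in, once; it reports no verdict.
Trained networks look in the newest picture that a camera, given by its name, has taken for a name from the list of things; names that differ only in an ending like _2 or _b are one class to them, and where a whole thing is asked for, a point or a joint stands for the part that bears it (a point fixed in the world has none). Each returns a list of dicts, best first, with "score" (0 to 1); they miss things now and then, are a little off and sometimes report something else, mostly with a low value. They report only what shows in the picture. A call takes as long as a camera call. They do not tell look-alikes from the thing itself.
- arm.search_frame(target, camera): "box" ([left, top, right, bottom] in pixels, round what is visible of it).
- arm.regions_of(target, camera): "region" (480x640 bool, what is visible of it) and "box" ([left, top, right, bottom] in pixels, round what is visible of it).
The state is a dict: "t": time; "q": joint angles; "qd": joint speeds; "joint_efforts": joint torques, N m; "eef_pos": TCP position; "ee_rot": TCP orientation; "force": force on the tool from outside, world axes, zero at the start; "moment": the same for the moment, N m; "width": finger opening in m.
Only numpy, scipy, OpenCV 4.12 (cv2) and the standard library are available. Lean on these libraries where they do the work, as an engineer would, in place of code of your own. Each camera call takes 0.05 s, during which the arm holds its last target.

TASK

The lid of the shortest of the three jars is stuck: fix that jar upright in the spring-loaded jar clamp so that the lid can be twisted off. Holding the jar above the level of the two steel pins, push the clamp's sprung jaw well back with the jar's side, lower the jar onto the board between pins and jaw, and let go, so that the jaw springs back and holds the jar against both pins.

Things in the scene. Friction and masses are not known exactly. Their poses are not given: they have to be found in the camera images.
- jar_mid (a point): Centre (half-way up, on the axis) of the small jar: round glass, grey paste inside, flat steel lid; 52 mm in diameter, 64 mm tall, about 0.2 kg, loose and upright on the table; z up its axis. The two other jars, of the same glass and steel, are taller: one slimmer (40 x 88 mm), one much wider (76 x 84 mm). They stand in any order.
- seat (a point): Where the small jar's centre comes when clamped: 32 mm above the top of the clamp's board (235 x 110 mm, 15 mm thick, fixed, yaw within 0.5 rad). z up, x along the board from pins to jaw, y across. The two upright steel pins (12 mm thick, 22 mm tall above the board) stand 25.75 mm to -x of this point, 19 mm either side of the centre line. The board is clear at both y sides.
- jaw_face (a point): Centre of the jaw's rubber face, which looks along the seat's -x at the pins; moves with the jaw. The jaw is an upright dark wooden block 50 mm wide, 16 mm thick, its top 61 mm above the board, its spring in a steel tube behind it. Closed, the face lies 2 mm to the -x side of the seat point, so the jar fits in only once the jaw is pushed back. Axes as the seat's.
- jaw (a joint): How far the jaw is pushed back along the seat's +x from closed, in m: 0 closed, 0.028 when it holds the small jar against the pins, 0.060 at its stop. A spring always closes it: it pushes back with 2 N closed, rising to 7 N at the stop.
Mind the look-alikes: they are no part of the job. What is shaped like the part that bears jar_mid but orange or purple is not meant.

How it is judged:
On the way:
1. the jaw is pushed back by at least 24 mm with the jar above the clamp, off the board (value of joint jaw above 0.024 m and horizontal distance between jar_mid and seat below 0.05 m and z of jar_mid in the frame of seat above 0.01 m), for 0.1 s.
At the end, for the whole second after the job is handed in: The small jar stands upright (within 10 degrees) on the clamp's board, its centre within 12 mm of the seat sideways and 8 mm in height, and the jaw has sprung back onto it (0.018 to 0.038 m open) and is at rest (horizontal distance between jar_mid and seat below 0.012 m and z of jar_mid in the frame of seat between -0.008 and 0.008 m and angle between jar_mid's own z axis and vertical below 0.17 rad and value of joint jaw between 0.018 and 0.038 m and velocity of joint jaw below 0.02 m/s); the robot touches nothing.
It also fails if it takes over 40 s, if anything falls off the work surface, if the arm or the gripper's body presses on something with over 40 N, if the wrist force passes 120 N, or if a joint passes its speed limit or range.

## Working session

There is one attempt and no reset: what is moved stays moved. The work goes in short steps, Python scripts to look and compute and a shell command to move; the robot and the scene stay as the last step left them, time stands still between calls to the robot, and variables do not carry over. Pictures are saved under pics/ and viewed, and the job is handed in when it is done.

```bash
ls; mkdir -p pics; python3 - <<'E'
from station import arm
import cv2,numpy as np
for n in ["scene","top","wrist"]:
    p=arm.camera_params(n); print(n,p["vertical_fov"],p["cx"],p["cy"]); print(np.round(p["pose"],3))
    cv2.imwrite(f"pics/{n}0.png",arm.grab_frame(n))
print(arm.get_state())
E
```

```text
pics
scene 56.57369549593639 312.61164614112585 242.1415841705815
[[ 0.373  0.735 -0.566  0.906]
 [ 0.928 -0.287  0.238 -0.138]
 [ 0.012 -0.614 -0.789  0.574]
 [ 0.     0.     0.     1.   ]]
top 42.694276816443775 319.5993623831537 243.23811155368773
[[ 0.016 -0.983  0.182  0.364]
 [-0.999 -0.023 -0.033  0.024]
 [ 0.037 -0.181 -0.983  0.916]
 [ 0.     0.     0.     1.   ]]
wrist 65.57780235948204 314.39773719718687 238.36958186042318
[[-0.39  -0.877 -0.281  0.339]
 [-0.921  0.372  0.117  0.588]
 [ 0.002  0.305 -0.952  0.385]
 [ 0.     0.     0.     1.   ]]
{'t': 0.15, 'q': array([ 1.45810831e+00,  3.59239616e-01,  1.12896531e-02, -2.36687649e-04,
       -1.22411555e+00, -2.88105882e-01]), 'qd': array([-0.00085186, -0.00218954,  0.00296302,  0.00073623,  0.00029784,
        0.00217748]), 'joint_efforts': array([-8.14570976e-04, -5.83275425e+01,  2.93289703e+01,  7.00122491e+00,
        8.81008134e-03, -1.04490634e-04]), 'eef_pos': array([0.2632997 , 0.62138212, 0.40393869]), 'ee_rot': array([ 3.14031254e+00, -1.47292862e-04, -4.00874364e-01]), 'force': array([0.14724585, 0.92677267, 0.47605812]), 'moment': array([ 0.0459755 , -0.02384127,  0.01073916]), 'width': 0.08761320175788706}
```

View pics/scene0.png

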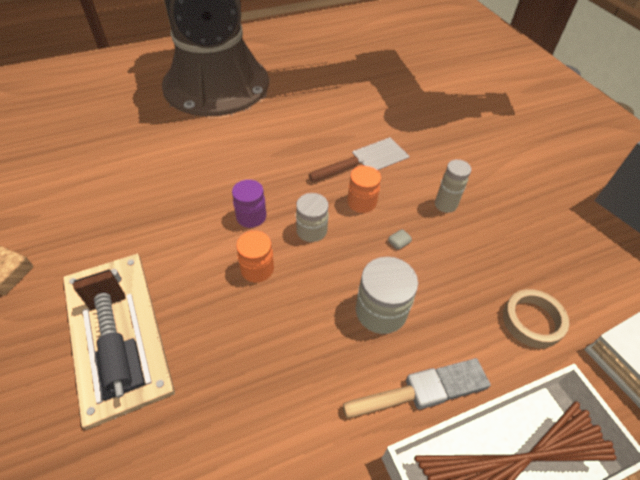

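View pics/top0.png

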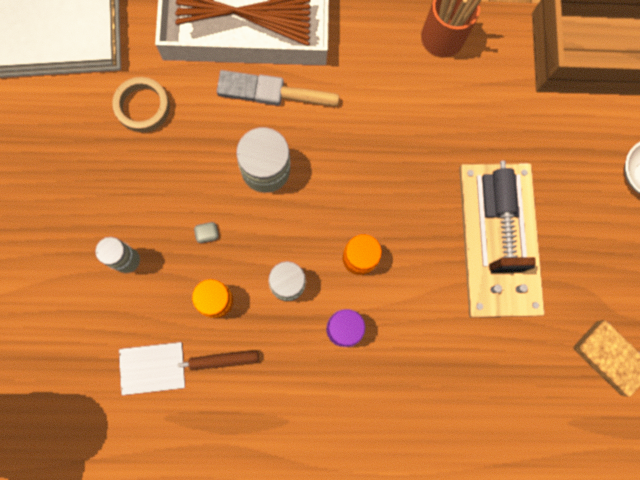

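View pics/wrist0.png

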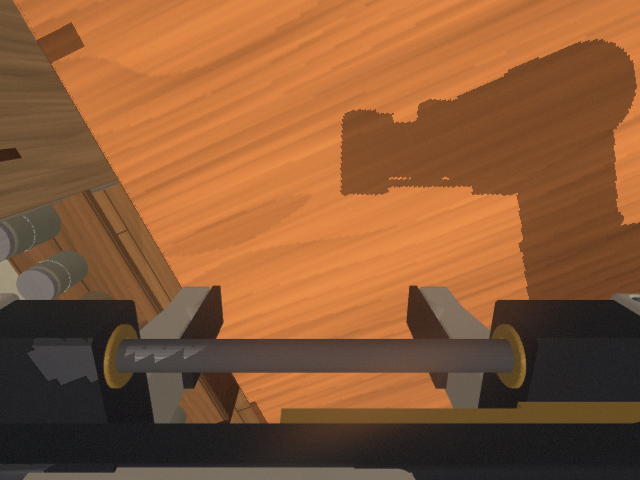

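Top view candidates for the small jar:
- Grey jars: (288,281), slim (113,252) and wide (264,157).
- Look-alikes: orange at (212,299) and (363,254), purple at (346,328).

By the description I choose the grey one at (288,281), which is (312,218) in the scene view. I'll check it in a close crop.

```bash
cat > h.py <<'E'
import numpy as np,cv2
from station import arm
def proj(n,P):
    p=arm.camera_params(n); f=240/np.tan(np.radians(p["vertical_fov"])/2)
    T=np.linalg.inv(p["pose"]); c=np.atleast_2d(P)@T[:3,:3].T+T[:3,3]
    return np.c_[f*c[:,0]/c[:,2]+p["cx"], f*c[:,1]/c[:,2]+p["cy"]]
def plane(n,uv,z):
    p=arm.camera_params(n); f=240/np.tan(np.radians(p["vertical_fov"])/2)
    uv=np.atleast_2d(uv).astype(float)
    d=np.c_[(uv[:,0]-p["cx"])/f,(uv[:,1]-p["cy"])/f,np.ones(len(uv))]@np.array(p["pose"])[:3,:3].T
    o=np.array(p["pose"])[:3,3]
    return o+d*((z-o[2])/d[:,2])[:,None]
E
python3 - <<'E'
from h import *
t=arm.grab_frame("top"); s=arm.grab_frame("scene")
a=cv2.resize(t[230:350,180:400],None,fx=3.5,fy=3.5,interpolation=cv2.INTER_CUBIC)
cv2.imwrite("pics/cj.png",a)
b=cv2.resize(t[155:325,450:560],None,fx=3.4,fy=3.4,interpolation=cv2.INTER_CUBIC)
c=cv2.resize(s[245:425,50:190],None,fx=3.2,fy=3.2,interpolation=cv2.INTER_CUBIC)
m=np.zeros((580,b.shape[1]+c.shape[1],3),np.uint8); m[:b.shape[0],:b.shape[1]]=b; m[:c.shape[0],b.shape[1]:]=c
cv2.imwrite("pics/cc.png",m)
for cam in ["top","scene"]:
  for tg in ["jar_mid","jaw"]:
    for r in arm.regions_of(tg,cam)[:5]:
      print(cam,tg,round(r["score"],2),np.round(r["box"],1))
E
```

```text
top jar_mid 0.88 [191.3 279.8 234.3 319.8]
top jar_mid 0.85 [327.2 311.2 366.4 347. ]
top jar_mid 0.83 [340.3 235.9 380.6 274.9]
top jar_mid 0.62 [268.5 263.1 306.8 300.8]
top jaw 0.92 [489.6 161.2 538.3 273.1]
scene jar_mid 0.94 [237.6 230.6 274.4 283.9]
scene jar_mid 0.85 [295.6 193.5 327.3 243.8]
scene jar_mid 0.77 [346.4 164.7 376.4 210.3]
scene jar_mid 0.7 [232.1 178.9 266.4 226.9]
scene jaw 0.67 [ 69.6 267.7 123.9 397.6]
```

View pics/cj.png

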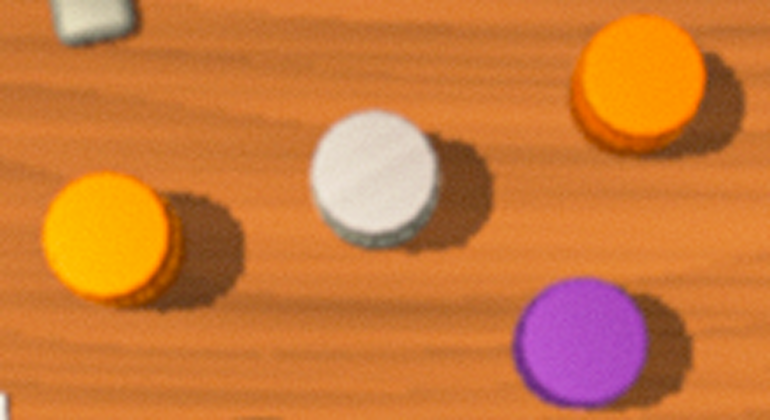

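View pics/cc.png

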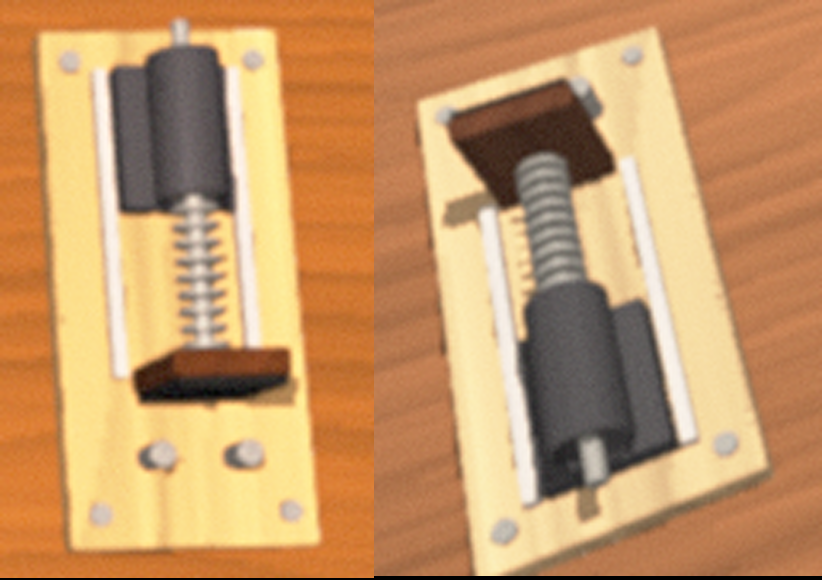

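The crop confirms a grey steel lid at about (287,279) in the top view, with no orange or purple on it. Next I'll fit the poses.

```bash
python3 - <<'E'
from h import *
from scipy.optimize import least_squares
t=cv2.imread("pics/top0.png"); s=cv2.imread("pics/scene0.png")
# board corners (top at z=.015)
bt=np.array([[38,32],[275,30],[320,543],[72,549]])/3.4+[450,155]-[0.35,0.35]
W=plane("top",bt,.015); print("board top-cam",np.round(W,4)); print([np.linalg.norm(W[i]-W[(i+1)%4]).round(4) for i in range(4)])
pt=np.array([[165,452],[250,452]])/3.4+[450,155]-.35
P=plane("top",pt,.037); print("pins",np.round(P,4),np.linalg.norm(P[0]-P[1]))
bs=np.array([[418-374,100],[657-374,28],[769-374,470],[480-374,576]])/3.2+[50,245]-.35
S=plane("scene",bs,.015); print("board scene",np.round(S,4)); print([np.linalg.norm(S[i]-S[(i+1)%4]).round(4) for i in range(4)])
# jar lid
for n,im,r in [("top",t,(230,350,240,330)),("scene",s,(185,250,285,340))]:
    c=im[r[0]:r[1],r[2]:r[3]]; hsv=cv2.cvtColor(c,cv2.COLOR_BGR2HSV)
    m=((hsv[...,1]<(60 if n=="top" else 90))&(hsv[...,2]>100)).astype(np.uint8)
    k,l,st,ce=cv2.connectedComponentsWithStats(m); i=1+np.argmax(st[1:,4]); print(n,st[i],ce[i]+[r[2],r[0]])
    cv2.imwrite(f"pics/m_{n}.png",cv2.resize(np.hstack([c,cv2.cvtColor((l==i).astype(np.uint8)*255,cv2.COLOR_GRAY2BGR)]),None,fx=4,fy=4))
print("jar by top lid", plane("top",[287.1,279.1],.064))
q=proj("scene",plane("top",[287.1,279.1],.064)); print("-> scene lid px",q)
E
```

```text
board top-cam [[ 0.6603 -0.2228  0.015 ]
 [ 0.6644 -0.3319  0.015 ]
 [ 0.4315 -0.3408  0.015 ]
 [ 0.4269 -0.2316  0.015 ]]
[np.float64(0.1092), np.float64(0.233), np.float64(0.1093), np.float64(0.2336)]
pins [[ 0.4674 -0.2667  0.037 ]
 [ 0.4682 -0.3035  0.037 ]] 0.036814794229653745
board scene [[ 0.4297 -0.3384  0.015 ]
 [ 0.4276 -0.2293  0.015 ]
 [ 0.6621 -0.221   0.015 ]
 [ 0.6622 -0.3288  0.015 ]]
[np.float64(0.1091), np.float64(0.2346), np.float64(0.1078), np.float64(0.2327)]
top [  29   32   36   38 1043] [286.8274209  280.53787152]
scene [  11    8   33   49 1350] [311.71185185 216.39555556]
jar by top lid [[0.47009549 0.03950066 0.064     ]]
-> scene lid px [[309.86709291 204.36332085]]
```

View pics/m_top.png

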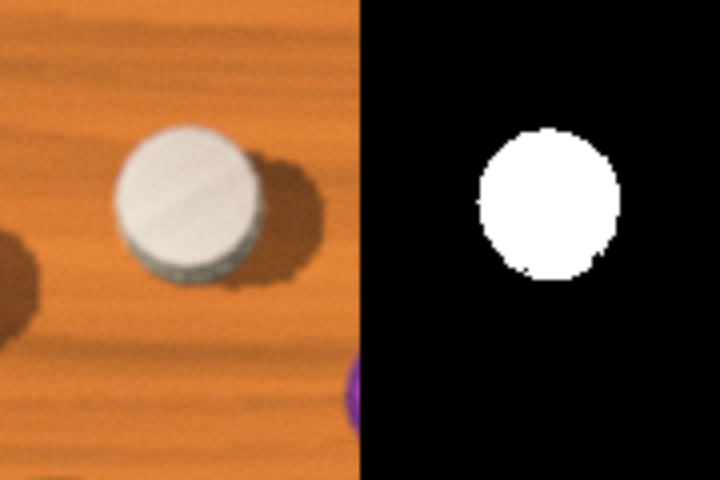

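View pics/m_scene.png

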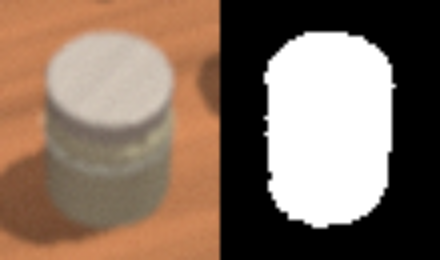

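Estimates in world coordinates:
- **Jar:** (0.4705, 0.0405).
- **Seat:** (0.4935, -0.2825, 0.047), yaw 0.038. The two cameras differ by about 2 mm in y, so I averaged them.

Now I'll move over the jar and turn the tool so its y lies across the board.

```bash
python3 -m inch '[[[0.1,-0.25,0,0,0,0.05],[0.2,-0.5,0,0,0,0.1],[0.3,-0.75,0,0,0,0.14],[0.4,-1,0,0,0,0.14],[0.4,-1,0,0,0,0.14]]]' 72 40; python3 -m inch '[[[0.1,-0.25,0,0,0,0],[0.2,-0.5,0,0,0,0],[0.3,-0.75,0,0,0,0],[0.4,-1,0,0,0,0],[0.4,-1,0,0,0,0]]]'
```

```text
t: 1.08
eef_pos: [0.3442, 0.4184, 0.4055]
ee_rot: [-3.141, -0.0, 0.036]
force: [-0.1, 0.2, -0.1]
width: 0.072
t: 1.7
eef_pos: [0.4241, 0.2193, 0.405]
ee_rot: [-3.141, -0.0, 0.036]
force: [0.2, 1.3, 0.8]
width: 0.0717
```

```bash
python3 -m inch '[[[0.06,-0.23,0,0,0,0],[0.12,-0.46,-0.1,0,0,0],[0.18,-0.68,-0.2,0,0,0],[0.23,-0.895,-0.3,0,0,0],[0.23,-0.895,-0.3,0,0,0],[0.23,-0.895,-0.3,0,0,0]]]'; python3 - <<'E'
from h import *
s=arm.get_state(); print(s["eef_pos"],s["ee_rot"])
im=arm.grab_frame("wrist")
for r in arm.regions_of("jar_mid","wrist")[:4]: print(round(r["score"],2),r["box"])
print("pred lid", proj("wrist",[[.4705,.0405,.064],[.4705,.0405,0],[.4705,.0665,.064],[.4705,.0145,.064],[.4445,.0405,.064],[.4965,.0405,.064]]))
for p in proj("wrist",[[.4705+.026*np.cos(a),.0405+.026*np.sin(a),.064] for a in np.linspace(0,6.28,50)]): cv2.circle(im,tuple(int(v) for v in p),1,(0,0,255),-1)
cv2.imwrite("pics/w1.png",im)
E
```

```text
t: 2.45
eef_pos: [0.4699, 0.0432, 0.3449]
ee_rot: [-3.142, -0.0, 0.039]
force: [0.3, 0.2, 1.1]
width: 0.072
[0.46985999 0.04320086 0.34489424] [-3.14153631e+00 -4.82978671e-04  3.89387890e-02]
0.84 [373.7, 259.9, 452.1, 329.0]
0.74 [412.9, 144.5, 503.9, 219.8]
0.73 [144.4, 214.9, 227.1, 295.4]
0.66 [280.8, 187.8, 350.3, 269.5]
pred lid [[317.71844753 235.74437147]
 [317.10689985 214.63211055]
 [282.4779707  234.37234988]
 [352.87557397 237.11314796]
 [316.22914189 268.41609527]
 [319.29588018 201.13935672]]
```

View pics/w1.png

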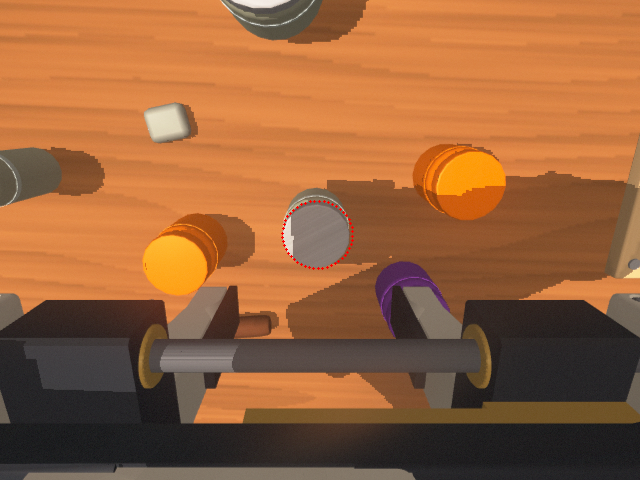

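The lid matches the prediction within 1–2 px (centre about (316,235)), and the grey jar lies between the fingers. Descending to grasp.

```bash
python3 -m inch '[[[0,-0.01,-0.2,0,0,0],[0,-0.01,-0.4,0,0,0],[0,-0.01,-0.55,0,0,0],[0,-0.01,-0.65,0,0,0],[0,-0.01,-0.72,0,0,0],[0,-0.01,-0.76,0,0,0],[0,-0.01,-0.76,0,0,0]]]'; python3 -m inch '[[[0,0,0,0,0,0],[0,0,0,0,0,0],[0,0,0,0,0,0],[0,0,0,0,0,0],[0,0,0,0,0,0],[0,0,0,0,0,0]]]' 40 40
```

```text
t: 3.42
eef_pos: [0.4694, 0.0408, 0.1926]
ee_rot: [3.141, 0.0, 0.04]
force: [0.2, -0.2, -0.2]
width: 0.0719
t: 4.18
eef_pos: [0.4697, 0.0406, 0.1932]
ee_rot: [-3.141, -0.001, 0.039]
force: [-2.8, 1.3, 5.4]
width: 0.0519
```

```bash
python3 -m inch '[[[0,0,0.1,0,0,0],[0,0,0.3,0,0,0],[0,0,0.5,0,0,0],[0,-0.2,0.6,0,0,0],[0,-0.4,0.6,0,0,0],[0,-0.6,0.6,0,0,0],[0,-0.8,0.6,0,0,0],[0,-0.8,0.6,0,0,0]]]'; python3 -m inch '[[[0,-0.2,0,0,0,0],[-0.04,-0.4,0,0,0,0],[-0.08,-0.6,0,0,0,0],[-0.08,-0.75,0,0,0,0],[-0.08,-0.82,0,0,0,0],[-0.08,-0.82,0,0,0,0],[-0.08,-0.82,0,0,0,0]]]'; python3 - <<'E'
from h import *
s=arm.get_state(); print(s["eef_pos"],s["ee_rot"],s["width"])
im=arm.grab_frame("wrist"); t=arm.grab_frame("top"); sc=arm.grab_frame("scene")
c,sn=np.cos(.038),np.sin(.038)
def S(x,y,z): return [.4935+c*x-sn*y,-.2825+sn*x+c*y,.047+z]
for n,i in [("wrist",im),("top",t),("scene",sc)]:
  pts=[S(-.02575,.019,-.01),S(-.02575,-.019,-.01),S(-.002,.025,.029),S(-.002,-.025,.029),S(.014,.025,.029),S(.014,-.025,.029),S(-.066,.055,-.032),S(-.066,-.055,-.032),S(.169,.055,-.032),S(.169,-.055,-.032)]
  for p in proj(n,pts):
    cv2.circle(i,tuple(int(round(v)) for v in p),2,(255,0,0),-1)
cv2.imwrite("pics/w2.png",im)
m=np.hstack([cv2.resize(t[130:350,420:600],None,fx=2.2,fy=2.2),cv2.resize(sc[200:420,30:210],None,fx=2.2,fy=2.2)])
cv2.imwrite("pics/ts2.png",m)
E
```

```text
t: 5.18
eef_pos: [0.4686, -0.1216, 0.312]
ee_rot: [-3.142, 0.002, 0.035]
force: [0.0, -0.1, -3.3]
width: 0.0513
t: 6.05
eef_pos: [0.4533, -0.2827, 0.3125]
ee_rot: [-3.141, 0.0, 0.039]
force: [-0.7, -0.4, -2.2]
width: 0.0513
[ 0.45334992 -0.28274958  0.3124541 ] [-3.14120347e+00  4.26354511e-04  3.93527028e-02] 0.05133840379474288
```

View pics/w2.png

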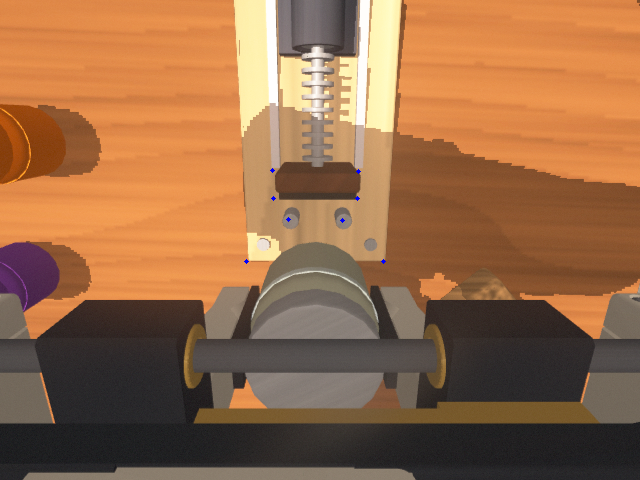

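View pics/ts2.png

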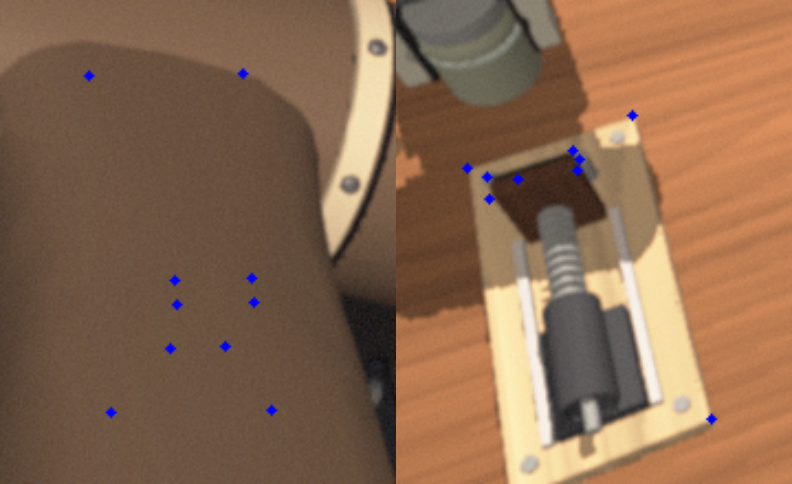

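The projected pins, jaw and board corners match the wrist picture within about 2 px (pins at (290,217) and (343,219)). Next I'll lower to above pin height, jar in front of the jaw, then push the jaw back.

```bash
python3 -m inch '[[[0,-0.01,-0.12,0,0,0],[0,-0.01,-0.25,0,0,0],[0,-0.01,-0.33,0,0,0],[0,-0.01,-0.36,0,0,0],[0,-0.01,-0.36,0,0,0]]]'; python3 -m inch '[[[0.04,0,0,0,0,0],[0.08,0.003,0,0,0,0],[0.12,0.005,0,0,0,0],[0.16,0.007,0,0,0,0],[0.2,0.008,0,0,0,0],[0.25,0.01,0,0,0,0],[0.25,0.01,0,0,0,0],[0.25,0.01,0,0,0,0]]]'; python3 - <<'E'
from h import *
s=arm.get_state(); print(s["eef_pos"],s["ee_rot"],s["width"],s["force"])
im=arm.grab_frame("wrist"); sc=arm.grab_frame("scene")
cv2.imwrite("pics/w3.png",im)
cv2.imwrite("pics/s3.png",cv2.resize(sc[200:420,30:210],None,fx=2.6,fy=2.6))
E
```

```text
t: 6.82
eef_pos: [0.4536, -0.2853, 0.2408]
ee_rot: [3.142, 0.0, 0.04]
force: [1.2, 0.5, -1.6]
width: 0.0512
t: 7.82
eef_pos: [0.5029, -0.2835, 0.2403]
ee_rot: [-3.141, 0.001, 0.039]
force: [-5.6, -0.1, -0.8]
width: 0.0514
[ 0.50294034 -0.28347187  0.24034338] [-3.14125636e+00  1.11192279e-03  3.88726660e-02] 0.05144162764020971 [-5.55114882 -0.14289033 -0.78378078]
```

View pics/w3.png

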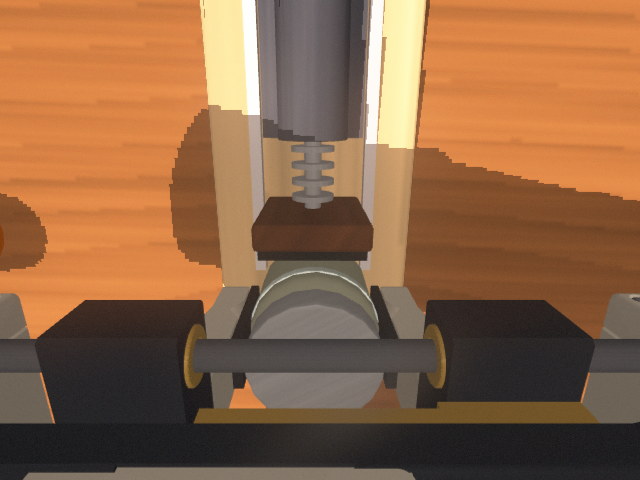

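View pics/s3.png

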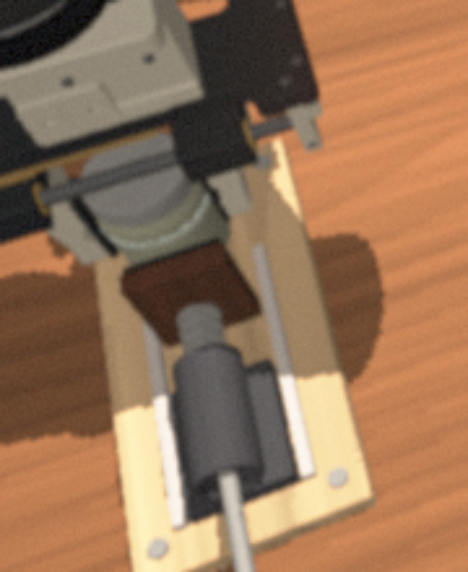

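The jar has pushed the jaw back about 39 mm (the opposing force of 5.6 N fits the spring), and it's still held straight. Lowering onto the board.

```bash
python3 -m inch '[[[0,0,-0.04,0,0,0],[0,0,-0.08,0,0,0],[0,0,-0.11,0,0,0],[0,0,-0.13,0,0,0],[0,0,-0.145,0,0,0],[0,0,-0.155,0,0,0],[0,0,-0.155,0,0,0]]]'; python3 - <<'E'
from h import *
s=arm.get_state(); print(s["eef_pos"],s["force"],s["moment"],s["width"])
im=arm.grab_frame("wrist"); sc=arm.grab_frame("scene")
cv2.imwrite("pics/w4.png",im)
E
```

```text
t: 8.8
eef_pos: [0.503, -0.2835, 0.209]
ee_rot: [-3.141, 0.001, 0.039]
force: [-5.2, -0.4, -1.5]
width: 0.0518
[ 0.50299729 -0.28347578  0.20900141] [-5.20472727 -0.38859092 -1.52783377] [-0.38404078  1.72724698 -0.00723911] 0.051765511734099594
```

View pics/w4.png

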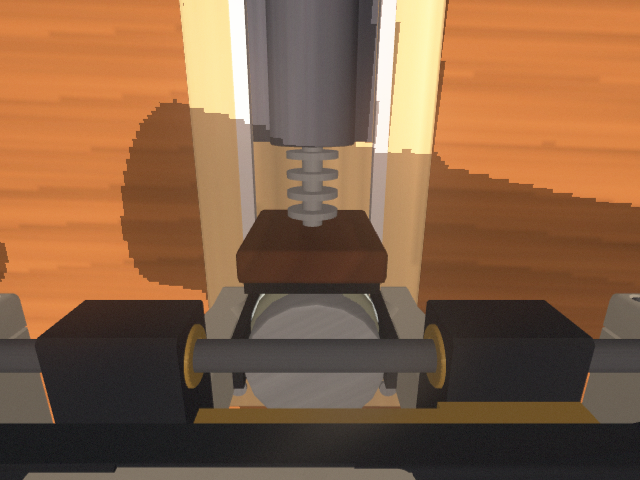

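The jar hasn't touched the board yet. I'll ease it back towards the pins and then down to light contact.

```bash
python3 -m inch '[[[-0.02,0,0,0,0,0],[-0.035,0,0,0,0,0],[-0.035,0,0,0,0,0]]]'; python3 -m inch '[[[0,0,-0.004,0,0,0],[0,0,-0.006,0,0,0],[0,0,-0.006,0,0,0]]]'
```

```text
t: 9.28
eef_pos: [0.4958, -0.2835, 0.2094]
ee_rot: [-3.141, 0.001, 0.039]
force: [-4.5, -1.0, -4.5]
width: 0.0517
t: 9.65
eef_pos: [0.4967, -0.2835, 0.2088]
ee_rot: [3.141, -0.001, 0.039]
force: [-4.4, 0.4, 1.1]
width: 0.0516
```

```bash
python3 -m inch '[[[0,0,-0.005,0,0,0],[0,0,-0.005,0,0,0],[0,0,-0.005,0,0,0]]]'
```

```text
t: 10.02
eef_pos: [0.4966, -0.2836, 0.2082]
ee_rot: [3.141, -0.001, 0.039]
force: [-5.6, 2.0, 6.5]
width: 0.0517
```

Light contact now (6 N upward). I'll release gently.

```bash
python3 -m inch '[[[0,0,0,0,0,0],[0,0,0,0,0,0],[0,0,0,0,0,0],[0,0,0,0,0,0],[0,0,0,0,0,0],[0,0,0,0,0,0]]]' 70; python3 - <<'E'
from h import *
im=arm.grab_frame("wrist"); sc=arm.grab_frame("scene")
cv2.imwrite("pics/w5.png",im)
cv2.imwrite("pics/s5.png",cv2.resize(sc[200:420,30:210],None,fx=2.6,fy=2.6))
E
```

```text
t: 10.78
eef_pos: [0.4964, -0.2835, 0.2074]
ee_rot: [3.142, -0.0, 0.039]
force: [0.2, -0.1, 0.2]
width: 0.0698
```

View pics/w5.png

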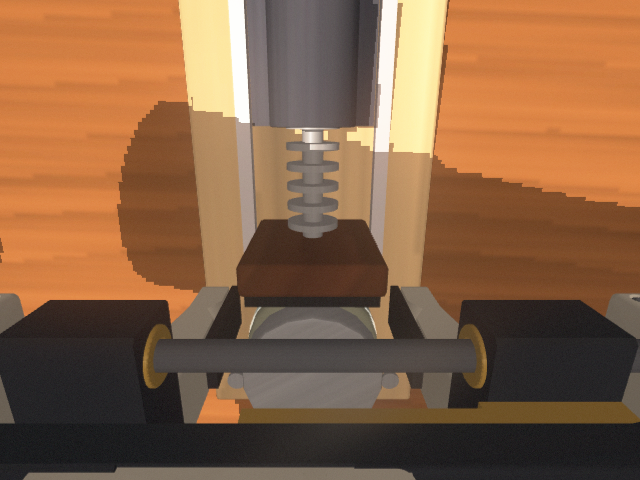

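View pics/s5.png

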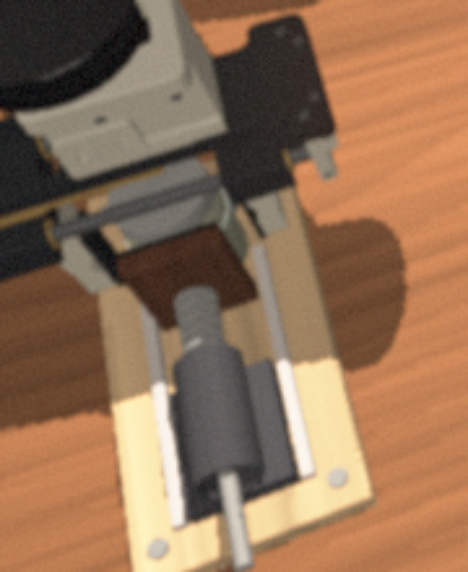

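The jar is free and the jaw rests on it. Retreating straight up, then aside to check.

```bash
python3 -m inch '[[[0,0,0.05,0,0,0],[0,0,0.15,0,0,0],[0,0,0.35,0,0,0],[0,0,0.6,0,0,0],[0,0,0.8,0,0,0],[0,0,0.8,0,0,0]]]'; python3 -m inch '[[[0,0.25,0,0,0,0],[0,0.5,0,0,0,0],[0,0.75,0,0,0,0],[0,1,0,0,0,0],[0,1,0,0,0,0]]]';python3 -m inch '[[[0,0.25,0,0,0,0],[0,0.5,0,0,0,0],[0,0.75,0,0,0,0],[0,1,0,0,0,0],[0,1,0,0,0,0]]]'; python3 - <<'E'
from h import *
t=arm.grab_frame("top"); sc=arm.grab_frame("scene")
c,sn=np.cos(.038),np.sin(.038)
def S(x,y,z): return [.4935+c*x-sn*y,-.283+sn*x+c*y,.047+z]
for n,i in [("top",t),("scene",sc)]:
  for h in (.032,-.032):
   for p in proj(n,[S(.026*np.cos(a),.026*np.sin(a),h) for a in np.linspace(0,6.28,40)]): cv2.circle(i,tuple(int(round(v)) for v in p),0,(0,0,255),-1)
m=np.hstack([cv2.resize(t[150:340,440:570],None,fx=3,fy=3),cv2.resize(sc[240:430,50:180],None,fx=3,fy=3)])
cv2.imwrite("pics/ts6.png",m)
E
```

```text
t: 11.62
eef_pos: [0.497, -0.2838, 0.3721]
ee_rot: [3.139, -0.007, 0.039]
force: [-0.3, 0.4, -1.1]
width: 0.0698
t: 12.25
eef_pos: [0.4961, -0.081, 0.3674]
ee_rot: [-3.141, -0.0, 0.043]
force: [-0.2, -0.6, -0.9]
width: 0.0701
t: 12.88
eef_pos: [0.4965, 0.1185, 0.3671]
ee_rot: [3.141, 0.0, 0.042]
force: [0.2, -0.4, 0.3]
width: 0.0701
```

View pics/ts6.png

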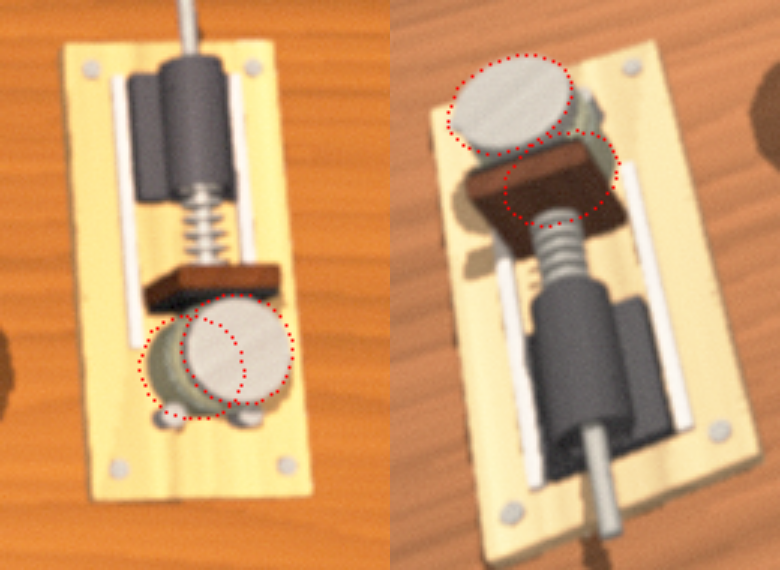

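Both views show the grey jar upright against both pins, with the jaw on it. Its top and bottom circles match the seat model within about 1–2 px (2 mm). The gripper is empty and well clear.

```bash
python3 -c "
from station import arm
s=arm.get_state();print(s['force'],abs(s['qd']).max(),s['t']);print(arm.job_done())"
```

```text
[0.60099054 0.0382801  0.95980844] 0.022401891636251538 12.975
the job is handed in; nothing more can be done
None
```

The small grey jar is clamped upright between the two pins and the sprung jaw. I handed the job in at about 13 s of the 40 s allowed, and `arm.job_done()` gives no verdict.

I gripped the jar at 40 N and held it above the pins while its side pushed the jaw back about 39 mm. I then lowered it to light contact with the board (about 6 N), opened the fingers and pulled clear.

- **Last checks:** in the top and scene pictures the jar's outline matches the seat within about 1–2 px (roughly 2 mm). It stands upright against both pins, with the jaw resting on it. The wrist force is near zero and the gripper is empty and well away.
- **Disagreement:** the top and scene cameras put the clamp about 2 mm apart in y. I averaged them, and the wrist picture agreed.
- **Not measured directly:** I judged the jaw opening from the pictures and the spring force, since it has no direct reading.

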